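# Load the deburring tub and run it on the hold-to-run switch

## Task

Tip the hinged loading tray up by its handle so that all five nuts slide into the deburring tub, and let the tray back down onto its rest. Then turn the spring-return dial on the switch box clockwise, past the first two notches to the third, and keep hold of it there against its spring: the program finishes while the gripper is still holding the dial at the third notch. Leave the shackle, the wrench and the oil can where they are.

Things in the scene. Friction and masses are not known exactly. Their poses are not given: they have to be found in the camera images.
- machine: Bench vibratory deburring machine, bolted down left or right of centre, yawed up to 0.2 rad: open blue steel tub on coil springs and a grey plinth, with a hinged aluminium loading tray on the robot's side. Origin on the bench below the middle of the tray's hinge; x points from the tray into the tub, y along the hinge, z up. Tub outside: x 0 to 250 mm, y -135 to 135 mm; motor behind, to x = 370 mm.
- tub_floor (a point): Centre of the tub's inner floor, 62 mm above the bench, at machine x = 125 mm, y = 0. Walls 6 mm thick; the low loading lip under the tray is 130 mm above the bench, the other three rims 190 mm.
- tray (a joint): Tilt of the loading tray: 0 = level, down on its rest (the start); grows to 1.2 rad as its handle is lifted and its open end dips into the tub. Weighs 0.4 kg empty; falls back down by itself, lightly damped. 200 mm wide, 150 mm long from hinge to end wall, walls 40 mm above a 5 mm floor, no wall on the tub side. Steel nuts slide off once it is tilted more than about 0.75 rad.
- tray_hinge (a point): Middle of the tray's hinge axis, which lies along the machine's y, 135 mm above the bench. Fixed.
- tray_handle (a point): Middle of the tray's handle, a round steel bar 16 mm thick, 150 mm long, parallel to the hinge, on the robot's side. Tray down: machine x = -200 mm, y = 0, 157 mm above the bench; it swings with the tray on a 201 mm radius about the hinge. 42 mm are free between bar and end wall; below the bar is nothing down to the bench. The bar may turn between the fingers as the tray tilts.
- nut0: Dark steel M24 hex nut, 36 mm across flats, 19 mm high, 24 mm bore, about 0.1 kg, lying flat in the loading tray at the start. Origin at the centre of its underside, z along its bore.
- nut1: Dark steel M24 hex nut, 36 mm across flats, 19 mm high, 24 mm bore, about 0.1 kg, lying flat in the loading tray at the start. Origin at the centre of its underside, z along its bore.
- nut2: Dark steel M24 hex nut, 36 mm across flats, 19 mm high, 24 mm bore, about 0.1 kg, lying flat in the loading tray at the start. Origin at the centre of its underside, z along its bore.
- nut3: Dark steel M24 hex nut, 36 mm across flats, 19 mm high, 24 mm bore, about 0.1 kg, lying flat in the loading tray at the start. Origin at the centre of its underside, z along its bore.
- nut4: Dark steel M24 hex nut, 36 mm across flats, 19 mm high, 24 mm bore, about 0.1 kg, lying flat in the loading tray at the start. Origin at the centre of its underside, z along its bore.
- switchbox: Grey hold-to-run switch box, 140 x 140 mm, 102 mm high, bolted down on the other side from the machine, yawed up to 0.3 rad. Origin on the bench, on the dial's vertical axis. Raised marks on its top, 54 mm from the axis: a bar at rest, then one, two and three dots at the notches. The rest mark is 0.655 rad anticlockwise (from above) of the box's x axis, the third notch 0.655 rad clockwise of it.
- dial: The black dial with its bar grip, which turns with it: bar 66 mm long, 15 mm thick, 32 mm high, on a round skirt 72 mm across. Origin on the dial's axis at the foot of the bar, 114 mm above the bench; x runs along the bar to the pointer nose (white line; nose 44 mm from the axis), z up. Can be gripped across its thickness from above or pushed near its end.
- dial_turn (a joint): Turn of the dial, positive clockwise seen from above: 0 at rest (the start), first notch 0.436 rad, second 0.873, third 1.309, end stop 1.38. The notches are felt but do not hold: a return spring drives it back to 0 from anywhere when let go. It takes about 0.1 N m near rest and up to 0.3 N m near the third notch.
- shackle: Bystander: loose steel bow shackle lying on the bench in front of the robot, about 100 x 90 mm, 24 mm high. Origin under the middle of its bow.
- wrench: Bystander: steel wrench 200 mm long lying on the bench, right of the work. Origin under its middle.
- oilcan: Bystander: plain steel can, 66 mm across, 115 mm high, standing on the bench left of the work. Origin at the centre of its underside.
Not all that is in view belongs to the job. What is shaped like the nut2 but pink, red or white is not meant.

How it is judged (in metres and radians):
On the way, in this order (a step that is already met when the one before it is completed fails the run):
1. all five nuts are in the tub, with the tray tipped up (x of nut0 in the frame of machine between 0 and 0.25 m and y of nut0 in the frame of machine between -0.135 and 0.135 m and z of nut0 in the frame of machine between 0.045 and 0.13 m and x of nut1 in the frame of machine between 0 and 0.25 m and y of nut1 in the frame of machine between -0.135 and 0.135 m and z of nut1 in the frame of machine between 0.045 and 0.13 m and x of nut2 in the frame of machine between 0 and 0.25 m and y of nut2 in the frame of machine between -0.135 and 0.135 m and z of nut2 in the frame of machine between 0.045 and 0.13 m and x of nut3 in the frame of machine between 0 and 0.25 m and y of nut3 in the frame of machine between -0.135 and 0.135 m and z of nut3 in the frame of machine between 0.045 and 0.13 m and x of nut4 in the frame of machine between 0 and 0.25 m and y of nut4 in the frame of machine between -0.135 and 0.135 m and z of nut4 in the frame of machine between 0.045 and 0.13 m and value of joint tray above 0.3 rad), for 0.2 s.
2. the tray is back down on its rest (x of nut0 in the frame of machine between 0 and 0.25 m and y of nut0 in the frame of machine between -0.135 and 0.135 m and z of nut0 in the frame of machine between 0.045 and 0.13 m and x of nut1 in the frame of machine between 0 and 0.25 m and y of nut1 in the frame of machine between -0.135 and 0.135 m and z of nut1 in the frame of machine between 0.045 and 0.13 m and x of nut2 in the frame of machine between 0 and 0.25 m and y of nut2 in the frame of machine between -0.135 and 0.135 m and z of nut2 in the frame of machine between 0.045 and 0.13 m and x of nut3 in the frame of machine between 0 and 0.25 m and y of nut3 in the frame of machine between -0.135 and 0.135 m and z of nut3 in the frame of machine between 0.045 and 0.13 m and x of nut4 in the frame of machine between 0 and 0.25 m and y of nut4 in the frame of machine between -0.135 and 0.135 m and z of nut4 in the frame of machine between 0.045 and 0.13 m and value of joint tray below 0.08 rad), for 0.2 s.
3. the gripper holds the dial at the third notch (value of joint dial_turn above 1.18 rad and contact force between the fingers and dial above 1 N), for 0.5 s.
At the end, for the whole second after the job is handed in: All five nuts lie in the tub, the tray is down on its rest (within 0.08 rad), and the fingers hold the dial still at the third notch (at least 1.18 rad from rest, more than 1 N between fingers and grip) (all of step 2 and all of step 3 and velocity of joint dial_turn between -0.15 and 0.15 rad/s); the arm keeps its last pose, push and grip.
It fails at once if the shackle is disturbed (moved more than 25 mm) (distance of shackle from where it was at the start of the episode above 0.025 m).
It fails at once if the wrench is disturbed (moved more than 25 mm) (distance of wrench from where it was at the start of the episode above 0.025 m).
It fails at once if the oil can is disturbed (moved more than 25 mm) (distance of oilcan from where it was at the start of the episode above 0.025 m).
It also fails if it takes over 58 s, if anything falls off the work surface, if the arm or the gripper's body presses on something with over 40 N, if the wrist force passes 120 N, or if a joint passes its speed limit or range.

## Robot

A 6-joint arm with a two-finger parallel gripper is mounted at the origin on the work surface. World frame = base frame: x ahead of the robot, y to its left, z up, the work surface at z = 0. Lengths are in mm, angles in rad, forces in N, time in s.
With the tool pointing down it reaches from about 350 to 975 mm from the base axis. Payload 7.1 kg.
Tool frame: the origin (TCP) lies midway between the tips of the shut fingers; the grasp point (between the pads) lies 19 mm behind it (ctrl.grip_depth is the distance from the TCP to the grasp point, in mm); z points along the fingers, y is the line along which they close (so a half turn about z gives the same grasp; the last joint's range is limited). The gripper opens to 88 mm and grips with 3 to 60 N. Pads are 20 mm wide; open, the fingers measure 115 mm over their backs; the gripper's body (75 mm by 178 mm) begins 61 mm behind the grasp point.
Start: joints at [-1.267, 0.423, 1.63, -0, 1.089, -0.019], TCP at [198.282, -592.696, 222.675] pointing down, gripper open.
Joint ranges: [-3, 3], [-0.9, 2.11], [0.09, 2.58], [-1.31, 4.45], [0.11, 2.69], [-2.54, 2.54]. Speed limits (rad/s): [2.39, 2.39, 3.01, 3.14, 3.14, 3.14].

## Interface

Orientations are given as a rotation vector (axis times angle).
In Python, from workcell import get_obs, vision, ctrl gives the robot as it stands.
- The arm moves only by the tool step_arm, never from a script. Its argument "plan" is a list of rows, each a list of 7 numbers: the opening, from -1 (shut) to 1 (fully open), then the shift along the tool's x, y, z as a fraction of full scale, then the turn, a rotation vector about the tool's x, y, z as a fraction of full scale. In form: [[fingers, dx, dy, dz, wx, wy, wz], ...]. A call has 1 to 20 rows; each row shifts and turns the commanded pose from where the row before left it, along the tool's axes as they then stand; what a row does not reach is not made up. Full scale, the value 1, is 50 mm for a shift and 0.12 rad for a turn. A row lasts 1/8 s, in which the tool goes at most 62.5 mm and 10.7 degrees, less where a joint would pass 70% of its speed; a pose out of reach is approached as far as the arm can. A call with a number of a shift or a turn outside -1 to 1 is refused whole. A call with a gripper value outside its range is refused whole. The fingers move at their own pace and stop on an object; the grip force is fixed at half the most. Time passes only in rows, so rows that do not move let the fingers close. It gives the time, the measured TCP pose, the force, the opening and the grip force at its end, in the units of the state.
- get_obs(): the state, without advancing time (a new reading comes with each control period).
- vision.get_image(name): name is "scene" or "top" or "wrist"; returns a dict with "pixels" (480x640x3 uint8, red, green, blue), "depth" (480x640 float32, mm along the optical axis (not along the pixel's ray), 0 where there is no reading), "fx", "fy", "cx", "cy" (pixels), "T" (4x4, takes a point from camera to world coordinates); the wrist camera has in their place "T_tool_cam" (4x4, takes a point from camera to tool coordinates, whose origin is the TCP and whose axes are the flange's). Camera axes: x right, y down, z forward; pixel columns grow to the right and rows downward; lengths in mm; the calibration is good to about 2 mm. A picture is of the moment at which its call begins: read the wrist's pose just before it.
- ctrl.close_job(): hands the job in; it is judged then, once.
The state is a dict: "t": time; "qpos": joint angles; "qvel": joint speeds; "joint_torque": joint torques, N m; "ee_pos": TCP position; "orientation": TCP orientation; "ft_force": force on the tool from outside, world axes, zero at the start; "moment": the same for the moment, N m; "width": finger opening in mm; "grasp_force": force on a finger pad.
Only numpy, scipy, OpenCV 4.12 (cv2) and the standard library are available. Lean on these libraries where they do the work, as an engineer would, in place of code of your own. Each camera call takes 0.05 s, during which the arm holds its last target. There are 200 camera calls.

## Working session

There is one attempt and no reset: what is moved stays moved. The work goes in short steps, Python scripts to look and compute and a tool call to move; the robot and the scene stay as the last step left them, time stands still between calls to the robot, and variables do not carry over. Pictures are saved under pics/ and viewed, at most 10 in all, crops included, and the job is handed in when it is done.

Besides the shell and the picture viewer there is one more tool, called after "Call:" as name(argument=value, ...), one argument or row to a line, values as JSON. step_arm: Moves the arm, as the interface text tells. Its arguments: {"type":"object","properties":{"plan":{"type":"array","items":{"type":"array","items":{"type":"number","minimum":-1,"maximum":1}}}},"required":["plan"]}

```bash
mkdir -p pics; ls; python3 - <<'E'
from workcell import get_obs, vision, ctrl
import cv2,numpy as np,pickle
o=get_obs();print({k:np.round(v,3) for k,v in o.items()})
for n in("top","scene"):
    im=vision.get_image(n);pickle.dump(im,open(f"pics/{n}.pkl","wb"));cv2.imwrite(f"pics/{n}0.png",im["pixels"][:,:,::-1])
    print(im["T"].round(3),im["fx"])
E
```

```text
pics
{'t': np.float64(0.0), 'qpos': array([-1.267,  0.424,  1.631,  0.   ,  1.089, -0.019]), 'qvel': array([-0.001,  0.   ,  0.001, -0.   , -0.001,  0.   ]), 'joint_torque': array([ 3.0000e-03, -5.4462e+01, -2.7366e+01,  6.4000e-02,  2.3000e-02,
       -0.0000e+00]), 'ee_pos': array([ 198.116, -592.2  ,  221.927]), 'orientation': array([-3.099, -0.505,  0.   ]), 'ft_force': array([-1.052,  1.072, -1.642]), 'moment': array([ 0.015, -0.076, -0.039]), 'grasp_force': np.float64(0.0), 'width': np.float64(88.068)}
[[-1.700000e-02 -9.880000e-01  1.540000e-01  4.022690e+02]
 [-1.000000e+00  1.700000e-02 -2.000000e-03 -8.732000e+00]
 [-1.000000e-03 -1.540000e-01 -9.880000e-01  1.294666e+03]
 [ 0.000000e+00  0.000000e+00  0.000000e+00  1.000000e+00]] 452.2779188062811
[[-7.410000e-01  4.020000e-01 -5.380000e-01  1.161217e+03]
 [ 6.710000e-01  4.540000e-01 -5.860000e-01  6.217310e+02]
 [ 9.000000e-03 -7.950000e-01 -6.060000e-01  7.932580e+02]
 [ 0.000000e+00  0.000000e+00  0.000000e+00  1.000000e+00]] 436.86892145081913
```

View pics/top0.png

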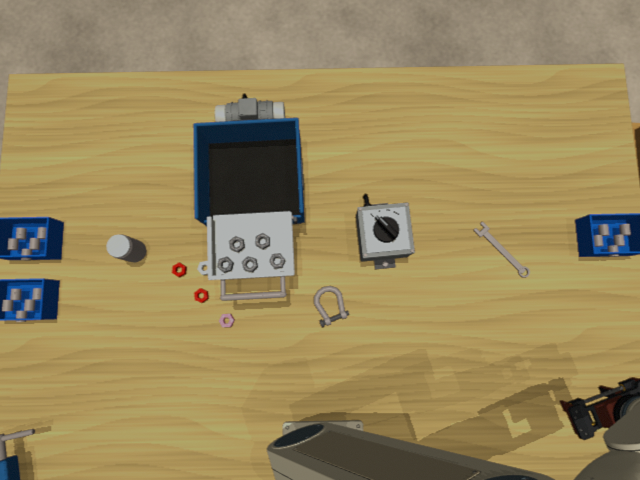

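View pics/scene0.png

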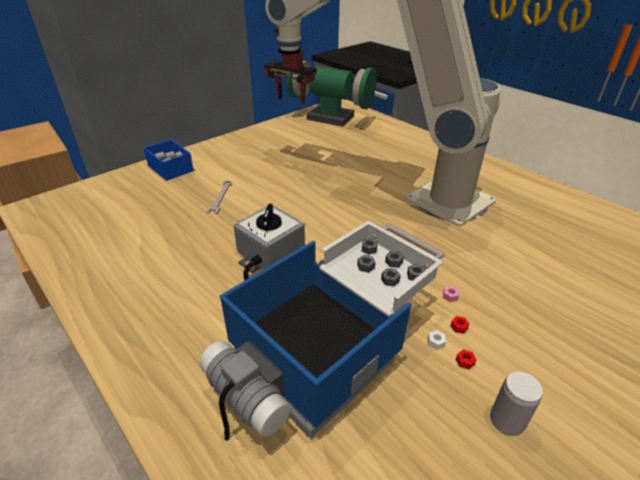

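The top view shows five dark nuts in the tray at (237,244), (262,241), (225,265), (250,265) and (277,261). These fit the description. The lookalikes on the bench are red at (179,269) and (202,296), white at (205,267) and pink at (227,321), and none of them is meant. The handle bar runs from (221,297) to (285,294), the dial is at (386,230), and the shackle is at (330,305). I'll confirm these in one enlarged crop.

```bash
python3 - <<'E'
import cv2,numpy as np,pickle
im=pickle.load(open("pics/top.pkl","rb"));p=im["pixels"][:,:,::-1]
a=cv2.resize(p[205:310,190:310],None,fx=4,fy=4,interpolation=cv2.INTER_CUBIC)  # 480x420
b=cv2.resize(p[195:275,350:420],None,fx=4.5,fy=4.5,interpolation=cv2.INTER_CUBIC)
c=np.zeros((420,800,3),np.uint8);c[:,:480]=a;c[:b.shape[0],482:482+b.shape[1]]=b
cv2.imwrite("pics/crop.png",c)
E
```

```text
(no output)
```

View pics/crop.png

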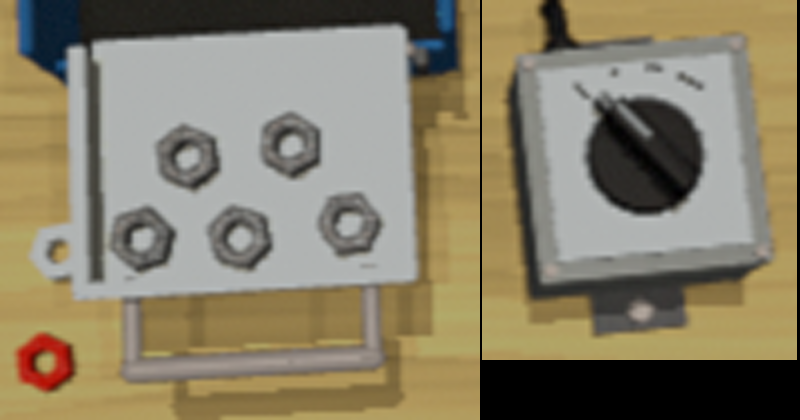

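The crop confirms five dark nuts in the tray. The bar ends are at (220.8,297.8) and (285.3,295.0), the dial bar's nose is at (376.2,217.2), and the box-top screws are clear.

```bash
cat > h.py <<'E'
import pickle,numpy as np
def ray(im,u,v,z):
    T=im["T"];d=T[:3,:3]@[(u-im["cx"])/im["fx"],(v-im["cy"])/im["fy"],1]
    return T[:3,3]+d*(z-T[2,3])/d[2]
E
python3 - <<'E'
from h import *
np.set_printoptions(precision=1,suppress=True)
im=pickle.load(open("pics/top.pkl","rb"))
A=lambda x,y,z:ray(im,190+x/4-.4,205+y/4-.4,z)
B=lambda x,y,z:ray(im,350+(x-482)/4.5-.4,195+y/4.5-.4,z)
l,r=A(123,371,157),A(381,360,157);print("bar",l,r,(l+r)/2)
yv=(l-r)/np.linalg.norm(l-r);print("len",np.linalg.norm(l-r),"yaw",np.arctan2(-yv[0],yv[1]))
tl,tr=A(72,47,180),A(72,297,180);print("tray left wall",tl,tr,np.arctan2(*(tl-tr)[[1,0]]))
S=[B(*c,102) for c in((527,62),(738,43),(763,252),(550,270))];print("box",S,np.mean(S,0))
x=(S[0]+S[1]-S[2]-S[3]);print("box yaw",np.arctan2(x[1],x[0]))
n,t=B(600,100,146),B(683,190,146);print("dial",n,t,np.arctan2(*(n-t)[[1,0]]))
print("skirt centre",B(645,155,114))
# depth check at the bar
d=im["depth"]
for u,v in((253,296),(253,297),(386,230),(240,270)):
    z=d[v,u];print(u,v,im["T"][:3]@[(u-im["cx"])/im["fx"]*z,(v-im["cy"])/im["fy"]*z,z,1])
sc=pickle.load(open("pics/scene.pkl","rb"))
def proj(P):
    c=np.linalg.inv(sc["T"])@[*P,1];return c[0]/c[2]*sc["fx"]+sc["cx"],c[1]/c[2]*sc["fy"]+sc["cy"]
print(proj(l),proj(r),proj(n))
E
```

```text
bar [440.8 247.6 157. ] [444.8  86.5 157. ] [442.8 167.  157. ]
len 161.14921321294142 yaw 0.025088064744959917
tray left wall [643.  278.1 180. ] [485.8 274.6 180. ] 0.022049820518985064
box [array([ 674.6, -111.6,  102. ]), array([ 684.1, -238.7,  102. ]), array([ 557.3, -247.6,  102. ]), array([ 548.8, -121.5,  102. ])] [ 616.2 -179.9  102. ]
box yaw 0.07432688604658728
dial [ 641.5 -149.2  146. ] [ 588.1 -194.8  146. ] 0.707474048468137
skirt centre [ 614.6 -178.5  114. ]
253 296 [442.5 165.2 162.5]
253 297 [440.1 165.3 161.7]
386 230 [ 609.5 -176.8  128.1]
240 270 [510.1 202.5 139. ]
(np.float64(442.14393475137615), np.float64(255.40927004262102)) (np.float64(387.0210010441972), np.float64(224.84801890616365)) (np.float64(266.4937902496498), np.float64(217.6833683058632))
```

Call:
step_arm(
  plan=[
    [0,0,0,-0.2,0,0,-1],
    [0,0,0,-0.2,0,0,-1],
    [0,0,0,-0.2,0,0,-1],
    [0,0,0,-0.2,0,0,-1],
    [0,0,0,-0.2,0,0,-1],
    [0,0,0,-0.2,0,0,-1],
    [0,0,0,-0.2,0,0,-1],
    [0,0,0,-0.2,0,0,-1],
    [0,0,0,0,0,0,-1],
    [0,0,0,0,0,0,-1],
    [0,0,0,0,0,0,-0.59],
    [0,0,0.8,0,0,0,0],
    [0,0,0.8,0,0,0,0],
    [0,0,0.8,0,0,0,0],
    [0,0,0.8,0,0,0,0],
    [0,0,0.8,0,0,0,0],
    [0,0.8,0.8,0,0,0,0],
    [0,0.8,0.3,0,0,0,0],
    [0,0.8,0,0,0,0,0],
    [0,0,0,0,0,0,0],
  ],
)

```text
t: 2.6
ee_pos: [450.7, -464.4, 302.4]
orientation: [-2.192, -2.248, -0.0]
ft_force: [0.7, -0.3, -0.0]
width: 44.1
grasp_force: 0.0
```

Call:
step_arm(
  plan=[
    [0,0.9,0,0,0,0,0],
    [0,0.9,0,0,0,0,0],
    [0,0.9,0,0,0,0,0],
    [0,0.9,0,0,0,0,0],
    [0,0.9,0,0,0,0,0],
    [0,0.9,0,0,0,0,0],
    [0,0.9,0,0,0,0,0],
    [0,0.9,0,0,0,0,0],
    [0,0.9,0,0,0,0,0],
    [0,0.9,0,0,0,0,0],
    [0,0.9,0,0,0,0,0],
    [0,0.9,0,0,0,0,0],
    [0,0.9,0,0,0,0,0],
    [0,0.9,0.15,0,0,0,0],
    [0,0,0,0,0,0,0],
    [0,0,0,0,0,0,0],
  ],
)

```text
t: 4.6
ee_pos: [443.8, 162.5, 302.4]
orientation: [2.196, 2.247, -0.001]
ft_force: [0.4, 0.1, -0.4]
width: 44.0
grasp_force: 0.0
```

```bash
python3 - <<'E'
from workcell import get_obs, vision
import cv2,numpy as np,pickle
from scipy.spatial.transform import Rotation as R
from h import *
o=get_obs();im=vision.get_image("wrist")
T=np.eye(4);T[:3,:3]=R.from_rotvec(o["orientation"]).as_matrix();T[:3,3]=o["ee_pos"]
im["T"]=T@im["T_tool_cam"];pickle.dump(im,open("pics/w1.pkl","wb"))
print(im["T"].round(2));cv2.imwrite("pics/w1.png",im["pixels"][:,:,::-1])
E
```

```text
[[ 1.0000e+00  2.0000e-02  1.0000e-02  4.4192e+02]
 [ 2.0000e-02 -9.7000e-01 -2.4000e-01  2.3023e+02]
 [-0.0000e+00  2.4000e-01 -9.7000e-01  4.6425e+02]
 [ 0.0000e+00  0.0000e+00  0.0000e+00  1.0000e+00]]
```

View pics/w1.png

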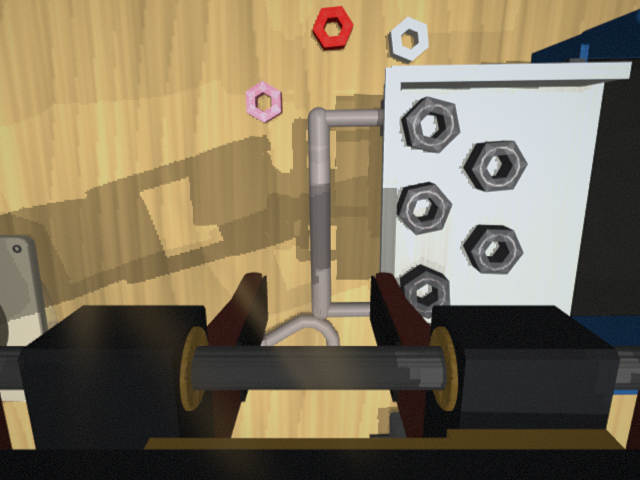

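The wrist view shows the bar running from (318,115) to (321,312), centred between the fingertips at u=265 and u=372. I'll descend and close on it.

Call:
step_arm(
  plan=[
    [0,0.05,0,0.7,0,0,0],
    [0,0.05,0,0.7,0,0,0],
    [0,0,0,0.7,0,0,0],
    [0,0,0,0.6,0,0,0],
    [0,0,0,0.5,0,0,0],
    [0,0,0,0.08,0,0,0],
    [0,0,0,0,0,0,0],
    [-1,0,0,0,0,0,0],
    [-1,0,0,0,0,0,0],
    [-1,0,0,0,0,0,0],
    [-1,0,0,0,0,0,0],
    [-1,0,0,0,0,0,0],
    [-1,0,0,0,0,0,0],
  ],
)

```text
t: 6.28
ee_pos: [444.7, 168.3, 139.2]
orientation: [2.195, 2.246, 0.003]
ft_force: [4.9, -1.4, 3.3]
width: 15.1
grasp_force: 30.0
```

Call:
step_arm(
  plan=[
    [-1,0,0.041,-0.278,0,0,0],
    [-1,0,0.06,-0.275,0,0,0],
    [-1,0,0.079,-0.27,0,0,0],
    [-1,0,0.098,-0.264,0,0,0],
    [-1,0,0.116,-0.256,0,0,0],
    [-1,0,0.134,-0.248,0,0,0],
    [-1,0,0.151,-0.238,0,0,0],
    [-1,0,0,0,0,0,0],
  ],
)

```text
t: 7.28
ee_pos: [476.7, 169.2, 230.4]
orientation: [-2.195, -2.245, 0.002]
ft_force: [-2.8, 5.1, -3.6]
width: 15.2
grasp_force: 29.9
```

Forces are low, so I'll carry on to about 1.05 rad and hold.

Call:
step_arm(
  plan=[
    [-1,0,0.167,-0.227,0,0,0],
    [-1,0,0.182,-0.214,0,0,0],
    [-1,0,0.197,-0.201,0,0,0],
    [-1,0,0.211,-0.187,0,0,0],
    [-1,0,0.223,-0.171,0,0,0],
    [-1,0,0.235,-0.156,0,0,0],
    [-1,0,0.245,-0.139,0,0,0],
    [-1,0,0.254,-0.121,0,0,0],
    [-1,0,0,0,0,0,0],
    [-1,0,0,0,0,0,0],
    [-1,0,0,0,0,0,0],
    [-1,0,0,0,0,0,0],
    [-1,0,0,0,0,0,0],
    [-1,0,0,0,0,0,0],
    [-1,0,0,0,0,0,0],
    [-1,0,0,0,0,0,0],
  ],
)

```text
t: 9.28
ee_pos: [562.6, 172.1, 303.4]
orientation: [-2.194, -2.246, -0.004]
ft_force: [-7.2, 6.0, 15.5]
width: 15.5
grasp_force: 30.1
```

```bash
python3 - <<'E'
from workcell import vision
import cv2,numpy as np
a=vision.get_image("top")["pixels"][90:330,150:350,::-1];b=vision.get_image("scene")["pixels"][180:440,190:480,::-1]
a=cv2.resize(a,(400,480));b=cv2.resize(b,(400,480));cv2.imwrite("pics/up.png",np.hstack([a,b]))
E
```

```text
(no output)
```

View pics/up.png

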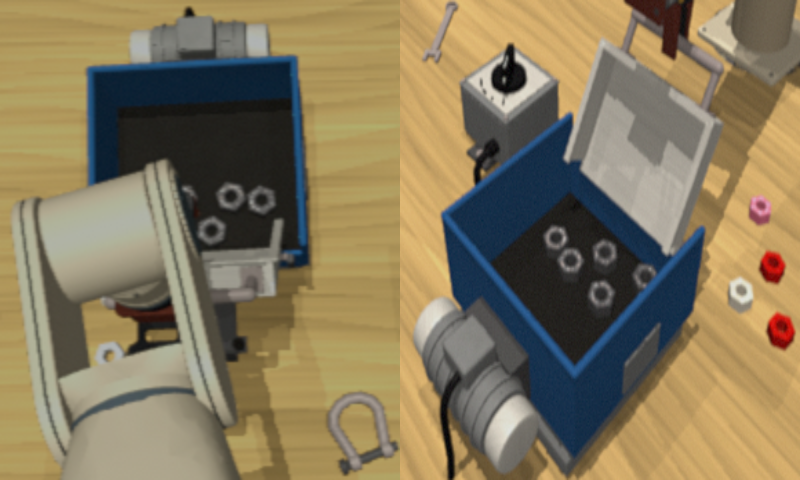

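All five nuts lie on the tub floor, at (555,238), (570,262), (604,252), (600,293) and (645,275) in the right half, and the tray is empty. Next I'll lower the tray back along the same arc.

Call:
step_arm(
  plan=[
    [-1,0,-0.254,0.121,0,0,0],
    [-1,0,-0.245,0.139,0,0,0],
    [-1,0,-0.235,0.156,0,0,0],
    [-1,0,-0.223,0.171,0,0,0],
    [-1,0,-0.211,0.187,0,0,0],
    [-1,0,-0.197,0.201,0,0,0],
    [-1,0,-0.182,0.214,0,0,0],
    [-1,0,-0.167,0.227,0,0,0],
    [-1,0,-0.151,0.238,0,0,0],
    [-1,0,-0.134,0.248,0,0,0],
    [-1,0,-0.116,0.256,0,0,0],
    [-1,0,-0.098,0.264,0,0,0],
    [-1,0,-0.079,0.27,0,0,0],
    [-1,0,-0.06,0.275,0,0,0],
    [-1,0,-0.041,0.278,0,0,0],
    [-1,0,0,0,0,0,0],
    [-1,0,0,0,0,0,0],
  ],
)

```text
t: 11.5
ee_pos: [444.7, 168.5, 138.5]
orientation: [2.195, 2.246, 0.003]
ft_force: [5.9, 0.0, -2.0]
width: 15.2
grasp_force: 30.0
```

Call:
step_arm(
  plan=[
    [0,0,0,0,0,0,0],
    [0,0,0,0,0,0,0],
    [0,0,0,0,0,0,0],
    [0,0,0,-0.4,0,0,0],
    [0,0,0,-0.7,0,0,0],
    [0,0,0,-0.7,0,0,0],
    [0,0,0,-0.7,0,0,0],
    [0,0,0,-0.5,0,0,0],
    [0,-0.88,0.405,0,0,0,0],
    [0,-0.88,0.405,0,0,0,0],
    [0,-0.88,0.405,0,0,0,0],
    [0,-0.88,0.405,0,0,0,0],
    [0,-0.88,0.405,0,0,0,0],
    [0,-0.88,0.405,0,0,0,0],
    [0,-0.88,0.405,0,0,0,0],
    [0,-0.88,0.405,0,0,0,0],
    [0,0,0,0,0,0,0],
  ],
)

```text
t: 13.62
ee_pos: [613.9, -182.7, 287.8]
orientation: [-2.199, -2.243, 0.001]
ft_force: [-0.4, -0.7, -0.7]
width: 43.8
grasp_force: 0.0
```

Call:
step_arm(
  plan=[
    [0,0,0,0,0,0,1],
    [0,0,0,0,0,0,1],
    [0,0,0,0,0,0,1],
    [0,0,0,0,0,0,1],
    [0,0,0,0,0,0,1],
    [0,0,0,0,0,0,1],
    [0,0,0,0,0,0,1],
    [0,0,0,0,0,0,0.23],
    [0,0,0,0,0,0,0],
    [0,0,0,0,0,0,0],
  ],
)

```text
t: 14.88
ee_pos: [613.4, -179.8, 288.6]
orientation: [-2.936, -1.118, 0.0]
ft_force: [0.2, -0.1, 0.4]
width: 44.1
grasp_force: 0.0
```

```bash
python3 - <<'E'
from workcell import get_obs, vision
import cv2,numpy as np,pickle
from scipy.spatial.transform import Rotation as R
from h import *
o=get_obs();im=vision.get_image("wrist")
T=np.eye(4);T[:3,:3]=R.from_rotvec(o["orientation"]).as_matrix();T[:3,3]=o["ee_pos"]
print(T.round(3))
im["T"]=T@im["T_tool_cam"];pickle.dump(im,open("pics/w2.pkl","wb"))
cv2.imwrite("pics/w2.png",im["pixels"][:,:,::-1])
s=vision.get_image("top")["pixels"][:,:,::-1];cv2.imwrite("pics/t2.png",s)
E
```

```text
[[   0.747    0.665   -0.     613.361]
 [   0.665   -0.747    0.    -179.848]
 [  -0.      -0.      -1.     288.646]
 [   0.       0.       0.       1.   ]]
```

View pics/w2.png

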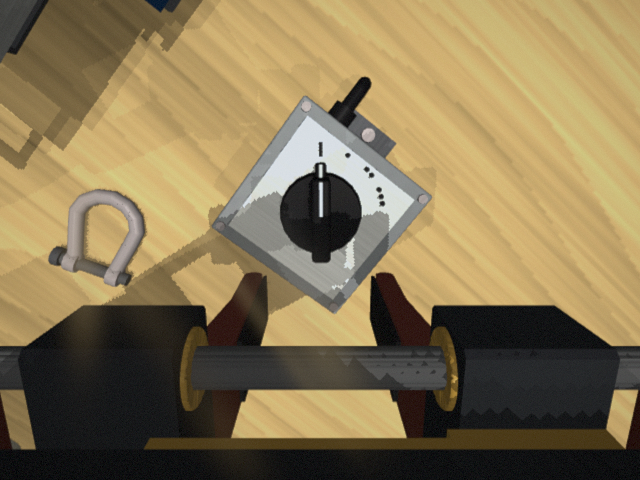

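View pics/t2.png

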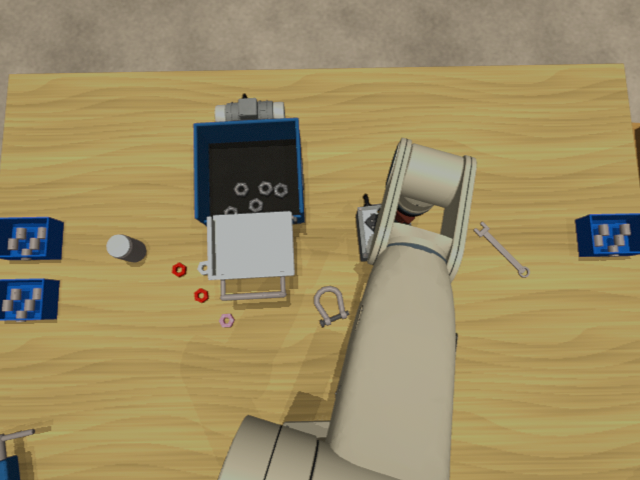

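The tray is down at (250,245) with five nuts in the tub. In the wrist view the dial bar is vertical at u≈321, with the skirt centred on (320.5,212.5) and the nose at (320,165).

```bash
python3 - <<'E'
from h import *
im=pickle.load(open("pics/w2.pkl","rb"))
R=np.array([[.747,.665],[.665,-.747]]);p=np.array([613.36,-179.85])
for n,u,v,z in(("skirt",320.5,212.5,112),("nose",320.5,165,140),("tail",321,262,146)):
    P=ray(im,u,v,z);print(n,P.round(1),"tool dxy",(R.T@(P[:2]-p)).round(1))
S=[ray(im,*c,102)[:2] for c in((306,105),(424,199),(336,299),(221,226))];print(np.mean(S,0),R.T@(np.mean(S,0)-p))
E
```

```text
skirt [ 617.4 -176.7  112. ] tool dxy [5.2 0.3]
nose [ 648.3 -149.   140. ] tool dxy [46.7  0.2]
tail [ 592.8 -199.   146. ] tool dxy [-28.1   0.6]
[ 618.39044873 -177.35870169] [5.41445857 1.48424857]
```

Call:
step_arm(
  plan=[
    [0,0.1,0,0.7,0,0,0],
    [0,0,0,0.7,0,0,0],
    [0,0,0,0.7,0,0,0],
    [0,0,0,0.7,0,0,0],
    [0,0,0,0.45,0,0,0],
    [0,0,0,0.13,0,0,0],
    [0,0,0,0,0,0,0],
    [-1,0,0,0,0,0,0],
    [-1,0,0,0,0,0,0],
    [-1,0,0,0,0,0,0],
    [-1,0,0,0,0,0,0],
    [-1,0,0,0,0,0,0],
    [-1,0,0,0,0,0,0],
  ],
)

```text
t: 16.6
ee_pos: [618.2, -177.6, 120.4]
orientation: [2.935, 1.115, 0.003]
ft_force: [2.2, -4.7, 1.3]
width: 14.7
grasp_force: 30.0
```

Call:
step_arm(
  plan=[
    [-1,0,0,0,0,0,0.6],
    [-1,0,0,0,0,0,0.6],
    [-1,0,0,0,0,0,0.6],
    [-1,0,0,0,0,0,0.6],
    [-1,0,0,0,0,0,0.6],
    [-1,0,0,0,0,0,0.6],
    [-1,0,0,0,0,0,0.6],
    [-1,0,0,0,0,0,0.6],
    [-1,0,0,0,0,0,0.6],
    [-1,0,0,0,0,0,0.6],
    [-1,0,0,0,0,0,0.6],
    [-1,0,0,0,0,0,0.6],
    [-1,0,0,0,0,0,0.6],
    [-1,0,0,0,0,0,0.6],
    [-1,0,0,0,0,0,0.6],
    [-1,0,0,0,0,0,0.6],
    [-1,0,0,0,0,0,0],
  ],
)

```text
t: 18.73
ee_pos: [618.6, -180.0, 120.4]
orientation: [3.067, -0.664, 0.007]
ft_force: [3.9, -14.7, -3.0]
width: 14.6
grasp_force: 30.0
```

Call:
step_arm(
  plan=[
    [-1,0,0,0,0,0,0.5],
    [-1,0,0,0,0,0,0.5],
    [-1,0,0,0,0,0,0.5],
    [-1,0,0,0,0,0,0],
    [-1,0,0,0,0,0,0],
    [-1,0,0,0,0,0,0],
    [-1,0,0,0,0,0,0],
    [-1,0,0,0,0,0,0],
    [-1,0,0,0,0,0,0],
  ],
)

```text
t: 19.85
ee_pos: [618.4, -180.3, 120.4]
orientation: [2.995, -0.935, 0.007]
ft_force: [2.1, -15.5, -1.7]
width: 14.8
grasp_force: 30.0
```

```bash
python3 - <<'E'
from workcell import get_obs, vision
import cv2,numpy as np
from scipy.spatial.transform import Rotation as R
o=get_obs();M=R.from_rotvec(o["orientation"]).as_matrix()
print("bar angle",np.arctan2(M[1,0],M[0,0]),o["moment"],o["ft_force"],o["qvel"].round(3))
b=vision.get_image("wrist")["pixels"][:,:,::-1]
s=vision.get_image("scene")["pixels"][170:290,200:320,::-1]
cv2.imwrite("pics/f.png",np.hstack([cv2.resize(b,(400,480)),cv2.resize(s,(400,480))]))
E
```

```text
bar angle -0.6052431196873737 [-2.46322104 -0.38096841  0.29004475] [  2.06209112 -15.49324257  -1.66727664] [ 0.003 -0.001 -0.001  0.    -0.     0.001]
```

View pics/f.png

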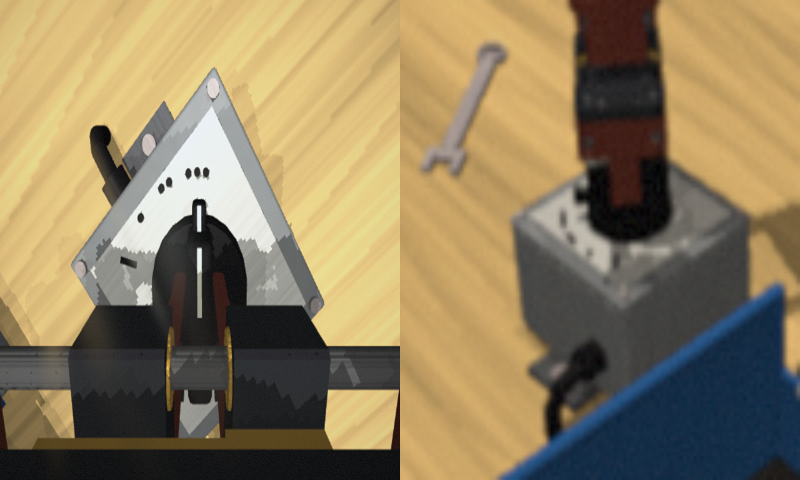

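The white pointer line at u≈199 points at the three-dot mark (197,173). The spring moment is 0.29 N m and the dial is held still, so I'll hand in.

```bash
python3 -c "
from workcell import ctrl
print(ctrl.close_job())"
```

```text
the job is handed in; nothing more can be done
None
```

I handed the job in at about 20 s: all five nuts are in the tub, the tray is back down on its rest, and the gripper is holding the dial still at the third notch; I never touched the shackle, wrench or oil can, and the interface gave no verdict.

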